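# Find the hidden release groove and pop the drawer

## Task

The handleless drawer of the small white cabinet is opened by a release key that lies at the bottom of a finger groove, hidden somewhere along the grey ledge behind the cabinet's back wall. Find the groove - feel for it with a closed fingertip along the top of the ledge - and gently press the key inside it fully down, so that the drawer comes forward and stays out; then take the hand away. Grasp nothing, and leave the three little bottles around the cabinet standing where they are.

Things in the scene. Friction and masses are not known exactly. Their poses are not given: they have to be found in the camera images.
- cabinet: fixed white bench cabinet with one blue drawer front, 110 mm deep (x), 250 mm wide (y), 80 mm high. Origin: centre of its underside, on the worktop; x points from the drawer front to the back (away from the robot at yaw 0), y along the width, z up. Behind its upright back wall (outer face at x = +55 mm) runs a grey ledge, 28 mm below the cabinet's top.
- ledge_mid (a point): middle of the ledge's top, at cabinet x +68, y 0, z +52 mm; axes as the cabinet's. The ledge is 26 mm deep (x), 250 mm long (y), open above and to the far side. It has five 46 mm pieces centred at y -92, -46, 0, +46, +92 mm and a 10 mm piece at each end. Four of the five are rigid and flat, flush with the ends; the other, in any of the five places, is the groove.
- ledge_left (a point): left end (+y) of the middle line of the ledge's top, 125 mm from ledge_mid. The groove, whose place is not reported, is a gap in the ledge 46 mm long (y), through its whole 26 mm depth (x), open above and at the far side. On its bottom lies the flat grey release key, 42 x 24 mm, its top 10 mm below the ledge's top (cabinet z = 42 mm). The wall hides it from the front.
- release_key (a joint): how far the release key is pressed down, m: 0 = up, 0.006 = fully down (end stop). It slides straight down, takes about 5 N, has no spring and stays where it is left.
- drawer (a joint): how far the drawer has come forward (cabinet -x), m: 0 = shut and flush. The key drives it: 4 mm of drawer for each mm of key, so 0.024 with the key fully down; it stays out when the key is let go.
- bottle_red: loose white bottle with a red cap, 35 mm across, 74 mm high, standing to the left (+y) of the cabinet; origin at the centre of its underside, z up. Leave alone.
- vial: loose brown glass bottle with a black cap, 34 mm across, 80 mm high, standing to the right (-y) of the cabinet; origin at the centre of its underside, z up. Leave alone.
- bottle_blue: loose white bottle with a blue cap, 42 mm across, 96 mm high, standing behind the cabinet, some 12 cm past the ledge; origin at the centre of its underside, z up. Leave alone.

How it is judged:
By the outcome, as a careful person would: the job done as asked, in the order asked, and still so for the second after the job is handed in, with the robot touching nothing.
It also fails if it takes over 64 s, if anything falls off the work surface, if the arm or the gripper's body presses on something with over 40 N, if the wrist force passes 120 N, or if a joint passes its speed limit or range.

## Robot

A 6-joint arm with a two-finger parallel gripper is mounted at the origin on a cart in front of the work surface, level with it; the furniture and walls round the work are solid. World frame = base frame: x ahead of the robot, y to its left, z up, the work surface at z = 0. Lengths are in m, angles in degrees, forces in N, time in s.
With the tool pointing down it reaches from about 0.425 to 0.95 m from the base axis. Payload 14.7 kg.
Tool frame: the origin (TCP) lies midway between the tips of the shut fingers; the grasp point (between the pads) lies 19 mm behind it; y points along the fingers, x is the direction in which the jaws open and shut, and the axes are right-handed (so a half turn about y gives the same grasp; the last joint's range is limited). The gripper opens to 85 mm and grips with 20 to 120 N. Pads are 22 mm wide; open, the fingers measure 114 mm over their backs; the gripper's body (76 mm by 85 mm) begins 54 mm behind the grasp point. The pads swing forward as they close: fully open they stand 13 mm farther back than shut.
Start: joints at [-67.529, 27.513, 91.461, -0, 61.026, -2.67], TCP at [0.276, -0.588, 0.231] pointing down, gripper open.
Joint ranges: [-157.49, 157.49], [-46.99, 117.5], [13.45, 153.17], [-89.5, 269.5], [5.16, 153.95], [-167.48, 167.48]. Speed limits (degrees/s): [108.29, 108.29, 136.94, 172.46, 172.46, 172.46].

## Interface

Orientations are given as a 3x3 rotation matrix whose columns are the frame's x, y, z axes.
In Python, from workcell import ctrl gives the robot as it stands. The module is installed in compiled form; this text tells all that it offers.
- The arm moves only by the tool apply_moves, never from a script. Its argument "motion" is a list of rows, each an object of numbers: "fingers": the closure, from 0 (fully open) to 1 (shut); "tx", "ty", "tz": the shift along the tool's x, y, z scaled (see below); "ax", "ay", "az": the turn, a rotation vector about the tool's x, y, z scaled (see below). In form: [{"fingers": .., "tx": .., "ty": .., "tz": .., "ax": .., "ay": .., "az": ..}, ...]. A call has 1 to 10 rows; each row is the pose to reach, as a shift and turn from the pose commanded when the call began, along the tool's axes at that moment, turning the shorter way round; what a row does not reach only later rows make up. The controller multiplies each number of a shift by 0.25 m and each number of a turn by 180 degrees. A row lasts 1/12 s, in which the tool goes at most 41.7 mm and 7.16 degrees, less where a joint would pass 70% of its speed; a pose out of reach is approached as far as the arm can. A call with a number of a shift or a turn outside -1 to 1 is refused whole. A call with a gripper value outside its range is refused whole. The fingers move at their own pace and stop on an object; the grip force is fixed at half the most. Time passes only in rows, so rows that repeat a pose let the fingers close. It gives the time, the measured TCP pose, the force and the opening at its end, in the units of the state.
- ctrl.read_state(): the state, without advancing time (a new reading comes with each control period).
- ctrl.read_camera(name): name is "scene" or "top"; returns a dict with "image" (480x640x3 uint8, red, green, blue), "fx", "fy", "cx", "cy" (pixels), "extrinsics" (4x4, takes a point from camera to world coordinates). Camera axes: x right, y down, z forward; pixel columns grow to the right and rows downward; lengths in m; the calibration is good to about 2 mm. A picture is of the moment at which its call begins. There is no depth.
- ctrl.job_done(): hands the job in, once; it reports no verdict.
The state is a dict: "time_s": time; "joint_pos": joint angles; "qvel": joint speeds; "joint_efforts": joint torques, N m; "tcp_pos": TCP position; "tcp_rot": TCP orientation; "contact_force": force on the tool from outside, world axes, zero at the start; "wrist_torque": the same for the moment, N m; "width": finger opening in m.
Only numpy, scipy, OpenCV 4.12 (cv2) and the standard library are available. Lean on these libraries where they do the work, as an engineer would, in place of code of your own. Each camera call takes 0.05 s, during which the arm holds its last target.

## Working session

There is one attempt and no reset: what is moved stays moved. The work goes in short steps, Python scripts to look and compute and a tool call to move; the robot and the scene stay as the last step left them, time stands still between calls to the robot, and variables do not carry over. Pictures are saved under pics/ and viewed, and the job is handed in when it is done.

Besides the shell and the picture viewer there is one more tool, called as name(argument=value, ...) on one line, values as JSON. apply_moves: Moves the arm, as the interface text tells. Its arguments: {"type":"object","properties":{"motion":{"type":"array"}},"required":["motion"]}

```bash
mkdir -p pics
python3 - <<'E'
from workcell import ctrl
import cv2,numpy as np
s=ctrl.read_state()
for k,v in s.items(): print(k,np.round(v,4).tolist())
for n in("scene","top"):
    c=ctrl.read_camera(n);cv2.imwrite(f"pics/{n}0.png",c["image"][:,:,::-1])
    print(n,c["fx"],c["fy"],c["cx"],c["cy"],np.round(c["extrinsics"],4).tolist())
E
```

```text
time_s 0.0
joint_pos [-67.5302, 27.5507, 91.4964, -0.0002, 61.0255, -2.6716]
qvel [0.0274, 0.1225, -0.0213, -0.0447, 0.1144, -0.0035]
joint_efforts [0.0069, -95.0638, -43.0191, 0.0003, 0.0118, 0.0]
tcp_pos [0.276, -0.588, 0.2306]
tcp_rot [[0.4249, -0.0005, 0.9053], [-0.9053, 0.0012, 0.4249], [-0.0013, -1.0, 0.0001]]
contact_force [-0.1717, 0.0397, -0.0664]
wrist_torque [-0.0039, -0.0064, -0.0105]
width 0.0855
scene 623.5061839630224 623.5061839630224 318.1134623892003 241.91575910733414 [[-0.6416, -0.5691, 0.5143, -0.1116], [-0.767, 0.4805, -0.4252, 0.5245], [-0.0051, -0.6673, -0.7448, 1.0295], [0.0, 0.0, 0.0, 1.0]]
top 491.2139110331883 491.2139110331883 314.9631309545223 232.56310756174082 [[-0.0123, -0.9925, 0.1216, 0.4678], [-0.9997, 0.0096, -0.0227, -0.0225], [0.0214, -0.1219, -0.9923, 1.0229], [0.0, 0.0, 0.0, 1.0]]
```

View pics/scene0.png

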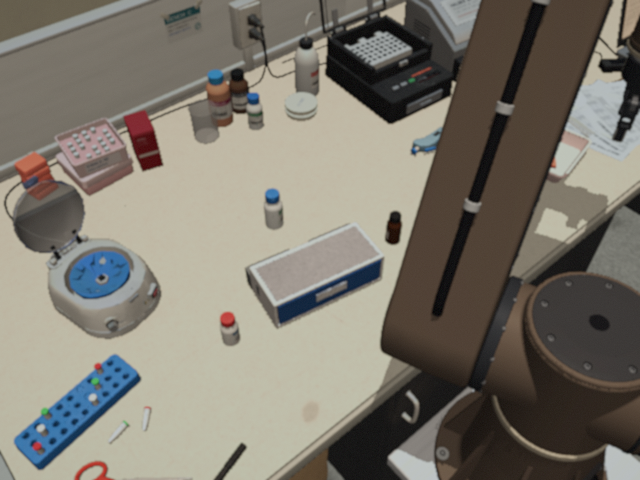

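View pics/top0.png

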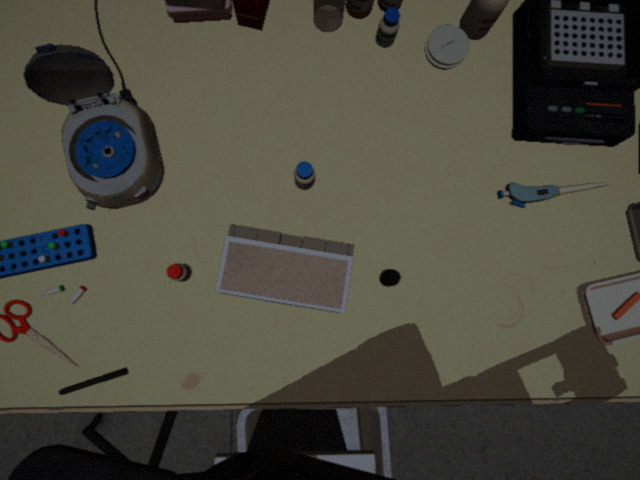

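The scene view shows the cabinet at about (315,275). The top view shows its white rim at about (217-353, 237-310), with a grey strip, the ledge, behind it at rows 225-255. I'll zoom in on that next.

Run:
```python
import cv2
i=cv2.imread("pics/top0.png")[215:320,205:365]
i=cv2.convertScaleAbs(cv2.resize(i,None,fx=5,fy=5,interpolation=cv2.INTER_CUBIC),alpha=1.6)
cv2.imwrite("pics/z.png",i)
```

```text
(no output)
```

View pics/z.png

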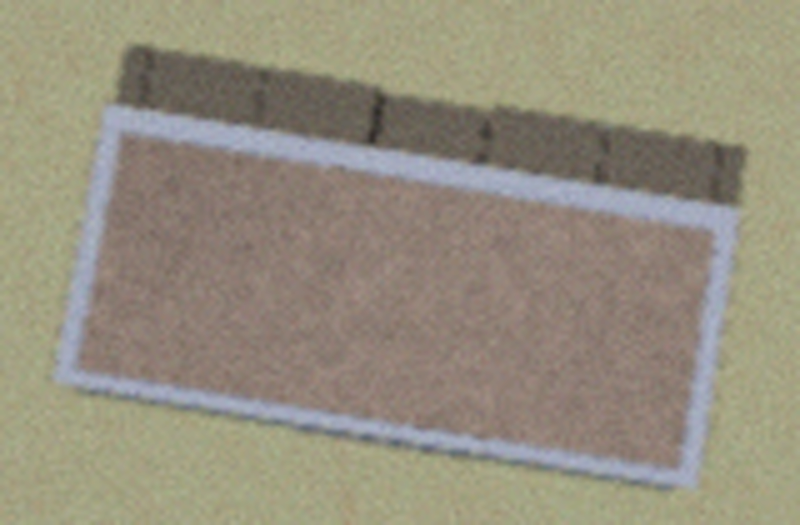

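The middle piece is bounded by the darkest seams. Its far edge is set back and it shows smaller, so it looks lower than the others, which suggests the groove is at y≈0. I'll measure the cabinet pose next.

```bash
cat > h.py <<'E'
import numpy as np,cv2
from workcell import ctrl
def cast(c,uv,z):
    E=np.array(c["extrinsics"]);d=np.array([(uv[0]-c["cx"])/c["fx"],(uv[1]-c["cy"])/c["fy"],1.])
    d=E[:3,:3]@d;o=E[:3,3];return o+d*(z-o[2])/d[2]
def proj(c,p):
    E=np.linalg.inv(np.array(c["extrinsics"]));q=E[:3,:3]@p+E[:3,3]
    return np.array([c["fx"]*q[0]/q[2]+c["cx"],c["fy"]*q[1]/q[2]+c["cy"]])
E
python3 - <<'E'
from h import *
c=ctrl.read_camera("top");s=ctrl.read_camera("scene")
# white rim + interior: mask by colour
im=c["image"].astype(int)
hsv=cv2.cvtColor(c["image"],cv2.COLOR_RGB2HSV)
m=((im[...,2]-im[...,0]>0)&(im.sum(2)>250)).astype(np.uint8)*255
m[:215]=0;m[320:]=0;m[:,:205]=0;m[:,365:]=0
m=cv2.morphologyEx(m,cv2.MORPH_CLOSE,np.ones((3,3)))
cn=max(cv2.findContours(m,cv2.RETR_EXTERNAL,cv2.CHAIN_APPROX_NONE)[0],key=lambda a:cv2.boundingRect(a)[2])
W=np.array([cast(c,p,0.08)[:2] for p in cn[:,0]],np.float32)
r=cv2.minAreaRect(W);print("mask rect",r,len(cn))
z=[(108,108),(740,208),(692,487),(60,382)]  #BL,BR,FR,FL
P=np.array([cast(c,((u+.5)/5-.5+205,(v+.5)/5-.5+215),0.08) for u,v in z]);print(P.round(4))
bl,br,fr,fl=P
print("dims",[np.linalg.norm(x).round(4) for x in(bl-br,fl-fr,bl-fl,br-fr)])
yv=(bl-br+fl-fr);yaw=np.arctan2(-yv[0],yv[1]);ctr=P.mean(0)
print("yaw",np.degrees(yaw),"ctr",ctr)
R=np.array([[np.cos(yaw),-np.sin(yaw),0],[np.sin(yaw),np.cos(yaw),0],[0,0,1]])
o=np.array([ctr[0],ctr[1],0])
img=s["image"].copy();it=c["image"].copy()
for x in(-.055,.055):
  for y in(-.125,.125):
    for cam,i in((s,img),(c,it)):
      p=proj(cam,o+R@[x,y,.08]);cv2.circle(i,tuple(int(round(a)) for a in p),1,(255,0,0),-1)
for y in(-.115,-.069,-.023,.023,.069,.115):
  for x in(.055,.081):
    p=proj(c,o+R@[x,y,.052]);cv2.circle(it,tuple(int(round(a)) for a in p),1,(0,255,0),-1)
a=cv2.resize(img[210:330,235:395],None,fx=4,fy=4);b=cv2.resize(it[210:330,205:365],None,fx=4,fy=4)
cv2.imwrite("pics/ov.png",cv2.resize(np.vstack([a,b]),None,fx=.62,fy=.62)[:,:,::-1])
for y in(-.046,0,.046):
  print(y,(o+R@[.068,y,.052]).round(4))
print(R.round(4).tolist())
E
```

```text
mask rect ((0.5041661858558655, 0.015510261058807373), (0.24853584170341492, 0.10958319157361984), 79.91014862060547) 361
[[ 0.578   0.1269  0.08  ]
 [ 0.5369 -0.1161  0.08  ]
 [ 0.4309 -0.0955  0.08  ]
 [ 0.4735  0.144   0.08  ]]
dims [np.float64(0.2464), np.float64(0.2433), np.float64(0.106), np.float64(0.1079)]
yaw -9.841031014277565 ctr [0.50481729 0.01481188 0.08      ]
-0.046 [ 0.564  -0.0421  0.052 ]
0 [0.5718 0.0032 0.052 ]
0.046 [0.5797 0.0485 0.052 ]
[[0.9853, 0.1709, 0.0], [-0.1709, 0.9853, 0.0], [0.0, 0.0, 1.0]]
```

View pics/ov.png

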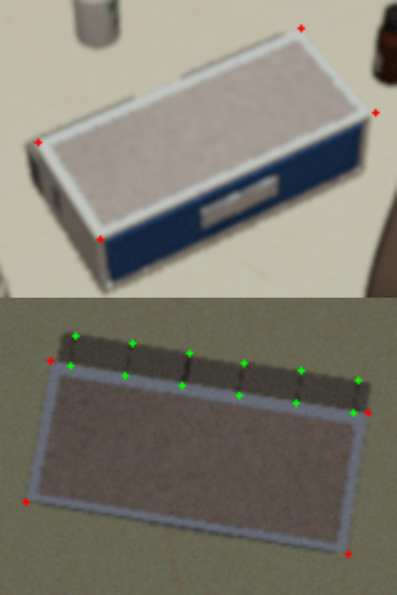

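The scene view confirms it: the ledge shows over the wall on the left and right, with a gap only in the middle. I'll move above that spot with the fingers shut.

apply_moves(motion=[{"fingers": 1,"tx": -0.03,"tz": 0.04},{"fingers": 1,"tx": -0.08,"tz": 0.1},{"fingers": 1,"tx": -0.14,"tz": 0.18},{"fingers": 1,"tx": -0.21,"tz": 0.27},{"fingers": 1,"tx": -0.28,"tz": 0.36},{"fingers": 1,"tx": -0.35,"tz": 0.45},{"fingers": 1,"tx": -0.42,"tz": 0.54},{"fingers": 1,"tx": -0.48,"tz": 0.62},{"fingers": 1,"tx": -0.52,"tz": 0.67},{"fingers": 1,"tx": -0.54,"tz": 0.7}])

```text
$.motion[0]: bad value
```

apply_moves(motion=[{"fingers": 1,"tx": -0.03,"tz": 0.04},{"fingers": 1,"tx": -0.08,"tz": 0.1},{"fingers": 1,"tx": -0.14,"tz": 0.18},{"fingers": 1,"tx": -0.21,"tz": 0.27},{"fingers": 1,"tx": -0.28,"tz": 0.36},{"fingers": 1,"tx": -0.35,"tz": 0.45},{"fingers": 1,"tx": -0.42,"tz": 0.54},{"fingers": 1,"tx": -0.48,"tz": 0.62},{"fingers": 1,"tx": -0.52,"tz": 0.67},{"fingers": 1,"tx": -0.54,"tz": 0.7}])

```text
$.motion[0]: bad value
```

apply_moves(motion=[{"fingers": 1,"tx": -0.03,"tz": 0.04,"ay": 0.01},{"fingers": 1,"tx": -0.08,"tz": 0.1,"ay": 0.03},{"fingers": 1,"tx": -0.14,"tz": 0.18,"ay": 0.05},{"fingers": 1,"tx": -0.21,"tz": 0.27,"ay": 0.08},{"fingers": 1,"tx": -0.28,"tz": 0.36,"ay": 0.1},{"fingers": 1,"tx": -0.35,"tz": 0.45,"ay": 0.13},{"fingers": 1,"tx": -0.42,"tz": 0.54,"ay": 0.16},{"fingers": 1,"tx": -0.48,"tz": 0.62,"ay": 0.18},{"fingers": 1,"tx": -0.52,"tz": 0.67,"ay": 0.19},{"fingers": 1,"tx": -0.54,"tz": 0.69,"ay": 0.195}])

```text
$.motion[0]: bad value
```

apply_moves(motion=[{"fingers": 1,"tx": -0.03,"ty": 0,"tz": 0.04,"ax": 0,"ay": 0,"az": 0},{"fingers": 1,"tx": -0.08,"ty": 0,"tz": 0.1,"ax": 0,"ay": 0,"az": 0},{"fingers": 1,"tx": -0.14,"ty": 0,"tz": 0.18,"ax": 0,"ay": 0,"az": 0},{"fingers": 1,"tx": -0.21,"ty": 0,"tz": 0.27,"ax": 0,"ay": 0,"az": 0},{"fingers": 1,"tx": -0.28,"ty": 0,"tz": 0.36,"ax": 0,"ay": 0,"az": 0},{"fingers": 1,"tx": -0.35,"ty": 0,"tz": 0.45,"ax": 0,"ay": 0,"az": 0},{"fingers": 1,"tx": -0.42,"ty": 0,"tz": 0.54,"ax": 0,"ay": 0,"az": 0},{"fingers": 1,"tx": -0.48,"ty": 0,"tz": 0.62,"ax": 0,"ay": 0,"az": 0},{"fingers": 1,"tx": -0.52,"ty": 0,"tz": 0.67,"ax": 0,"ay": 0,"az": 0},{"fingers": 1,"tx": -0.54,"ty": 0,"tz": 0.7,"ax": 0,"ay": 0,"az": 0}])

```text
time_s: 1.03
tcp_pos: [0.3779, -0.3893, 0.2314]
tcp_rot: [[0.426, -0.0, 0.905], [-0.905, 0.001, 0.426], [-0.001, -1.0, 0.0]]
contact_force: [0.1, -0.0, -0.7]
width: -0.0
```

apply_moves(motion=[{"fingers": 1,"tx": -0.03,"ty": 0,"tz": 0.04,"ax": 0,"ay": 0,"az": 0},{"fingers": 1,"tx": -0.08,"ty": 0,"tz": 0.1,"ax": 0,"ay": 0,"az": 0},{"fingers": 1,"tx": -0.14,"ty": 0,"tz": 0.18,"ax": 0,"ay": 0,"az": 0},{"fingers": 1,"tx": -0.21,"ty": 0,"tz": 0.27,"ax": 0,"ay": 0,"az": 0},{"fingers": 1,"tx": -0.28,"ty": 0,"tz": 0.36,"ax": 0,"ay": 0,"az": 0},{"fingers": 1,"tx": -0.35,"ty": 0,"tz": 0.45,"ax": 0,"ay": 0,"az": 0},{"fingers": 1,"tx": -0.42,"ty": 0,"tz": 0.54,"ax": 0,"ay": 0,"az": 0},{"fingers": 1,"tx": -0.48,"ty": 0,"tz": 0.62,"ax": 0,"ay": 0,"az": 0},{"fingers": 1,"tx": -0.52,"ty": 0,"tz": 0.67,"ax": 0,"ay": 0,"az": 0},{"fingers": 1,"tx": -0.54,"ty": 0,"tz": 0.7,"ax": 0,"ay": 0,"az": 0}])

```text
time_s: 1.87
tcp_pos: [0.4789, -0.1937, 0.2313]
tcp_rot: [[0.426, 0.0, 0.905], [-0.905, 0.0, 0.426], [-0.0, -1.0, 0.0]]
contact_force: [-0.7, -0.1, -0.1]
width: 0.0
```

apply_moves(motion=[{"fingers": 1,"tx": -0.03,"ty": 0,"tz": 0.04,"ax": 0,"ay": 0.01,"az": 0},{"fingers": 1,"tx": -0.08,"ty": 0,"tz": 0.1,"ax": 0,"ay": 0.03,"az": 0},{"fingers": 1,"tx": -0.14,"ty": 0,"tz": 0.18,"ax": 0,"ay": 0.05,"az": 0},{"fingers": 1,"tx": -0.21,"ty": 0,"tz": 0.27,"ax": 0,"ay": 0.08,"az": 0},{"fingers": 1,"tx": -0.28,"ty": 0,"tz": 0.36,"ax": 0,"ay": 0.1,"az": 0},{"fingers": 1,"tx": -0.35,"ty": 0,"tz": 0.45,"ax": 0,"ay": 0.13,"az": 0},{"fingers": 1,"tx": -0.42,"ty": 0,"tz": 0.54,"ax": 0,"ay": 0.16,"az": 0},{"fingers": 1,"tx": -0.48,"ty": 0,"tz": 0.62,"ax": 0,"ay": 0.18,"az": 0},{"fingers": 1,"tx": -0.54,"ty": 0,"tz": 0.69,"ax": 0,"ay": 0.195,"az": 0},{"fingers": 1,"tx": -0.54,"ty": 0,"tz": 0.69,"ax": 0,"ay": 0.195,"az": 0}])

```text
time_s: 2.7
tcp_pos: [0.5788, 0.0028, 0.2312]
tcp_rot: [[-0.175, 0.001, 0.985], [-0.985, 0.001, -0.175], [-0.001, -1.0, 0.001]]
contact_force: [-0.2, -0.0, 0.2]
width: -0.0001
```

apply_moves(motion=[{"fingers": 1,"tx": 0,"ty": 0.04,"tz": -0.01,"ax": 0,"ay": 0,"az": 0},{"fingers": 1,"tx": 0,"ty": 0.1,"tz": -0.01,"ax": 0,"ay": 0,"az": 0},{"fingers": 1,"tx": 0,"ty": 0.17,"tz": -0.01,"ax": 0,"ay": 0,"az": 0},{"fingers": 1,"tx": 0,"ty": 0.24,"tz": -0.01,"ax": 0,"ay": 0,"az": 0},{"fingers": 1,"tx": 0,"ty": 0.31,"tz": -0.01,"ax": 0,"ay": 0,"az": 0},{"fingers": 1,"tx": 0,"ty": 0.38,"tz": -0.01,"ax": 0,"ay": 0,"az": 0},{"fingers": 1,"tx": 0,"ty": 0.45,"tz": -0.01,"ax": 0,"ay": 0,"az": 0},{"fingers": 1,"tx": 0,"ty": 0.51,"tz": -0.01,"ax": 0,"ay": 0,"az": 0},{"fingers": 1,"tx": 0,"ty": 0.55,"tz": -0.01,"ax": 0,"ay": 0,"az": 0},{"fingers": 1,"tx": 0,"ty": 0.56,"tz": -0.01,"ax": 0,"ay": 0,"az": 0}])

```text
time_s: 3.53
tcp_pos: [0.573, -0.0003, 0.0893]
tcp_rot: [[-0.173, -0.003, 0.985], [-0.985, 0.0, -0.173], [0.001, -1.0, -0.003]]
contact_force: [0.3, -0.7, -0.3]
width: -0.0003
```

Run:
```python
from h import *
s=ctrl.read_state();print(s["tcp_pos"],s["contact_force"])
a=[]
for n in("scene","top"):
    i=ctrl.read_camera(n)["image"];j=i[150:350,200:440] if n=="scene" else i[170:330,190:382]
    a.append(cv2.resize(j,(400,333),interpolation=cv2.INTER_CUBIC))
cv2.imwrite("pics/a1.png",cv2.convertScaleAbs(np.hstack(a),alpha=1.3)[:,:,::-1])
```

```text
[ 5.73025344e-01 -3.18010225e-04  8.92963052e-02] [ 0.27729358 -0.71853179 -0.27699915]
```

View pics/a1.png

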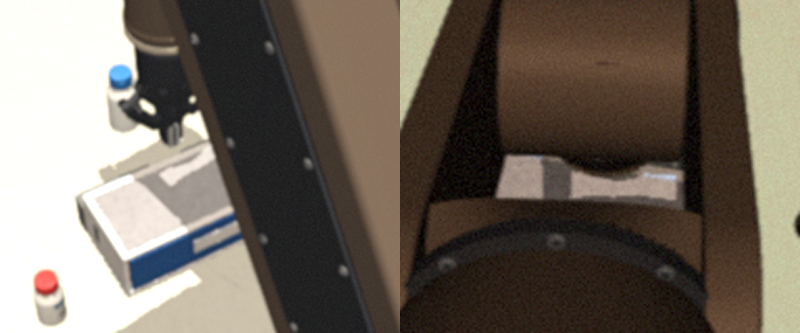

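The scene view shows the fingertip just behind and above the back wall, at about (172,140) in the mosaic, with the blue-capped bottle clear behind it. The top view is blocked by the arm. I'll correct the position slightly.

apply_moves(motion=[{"fingers": 1,"tx": -0.013,"ty": 0,"tz": 0.011,"ax": 0,"ay": 0,"az": 0},{"fingers": 1,"tx": -0.013,"ty": 0,"tz": 0.011,"ax": 0,"ay": 0,"az": 0},{"fingers": 1,"tx": -0.013,"ty": 0,"tz": 0.011,"ax": 0,"ay": 0,"az": 0},{"fingers": 1,"tx": -0.013,"ty": 0,"tz": 0.011,"ax": 0,"ay": 0,"az": 0}])

```text
time_s: 3.97
tcp_pos: [0.5783, 0.0035, 0.0919]
tcp_rot: [[-0.173, 0.001, 0.985], [-0.985, -0.0, -0.173], [-0.0, -1.0, 0.001]]
contact_force: [-0.9, 0.6, -0.1]
width: -0.0003
```

apply_moves(motion=[{"fingers": 1,"tx": 0,"ty": 0.02,"tz": -0.006,"ax": 0,"ay": 0,"az": 0},{"fingers": 1,"tx": 0,"ty": 0.04,"tz": -0.006,"ax": 0,"ay": 0,"az": 0},{"fingers": 1,"tx": 0,"ty": 0.06,"tz": -0.006,"ax": 0,"ay": 0,"az": 0},{"fingers": 1,"tx": 0,"ty": 0.08,"tz": -0.006,"ax": 0,"ay": 0,"az": 0},{"fingers": 1,"tx": 0,"ty": 0.1,"tz": -0.006,"ax": 0,"ay": 0,"az": 0},{"fingers": 1,"tx": 0,"ty": 0.12,"tz": -0.006,"ax": 0,"ay": 0,"az": 0},{"fingers": 1,"tx": 0,"ty": 0.13,"tz": -0.006,"ax": 0,"ay": 0,"az": 0},{"fingers": 1,"tx": 0,"ty": 0.14,"tz": -0.006,"ax": 0,"ay": 0,"az": 0},{"fingers": 1,"tx": 0,"ty": 0.14,"tz": -0.006,"ax": 0,"ay": 0,"az": 0}])

```text
time_s: 4.72
tcp_pos: [0.5762, 0.0036, 0.0557]
tcp_rot: [[-0.173, -0.001, 0.985], [-0.985, 0.0, -0.173], [0.0, -1.0, -0.001]]
contact_force: [-0.0, -0.2, 0.7]
width: -0.0002
```

apply_moves(motion=[{"fingers": 1,"tx": 0,"ty": 0.006,"tz": 0,"ax": 0,"ay": 0,"az": 0},{"fingers": 1,"tx": 0,"ty": 0.012,"tz": 0,"ax": 0,"ay": 0,"az": 0},{"fingers": 1,"tx": 0,"ty": 0.018,"tz": 0,"ax": 0,"ay": 0,"az": 0},{"fingers": 1,"tx": 0,"ty": 0.024,"tz": 0,"ax": 0,"ay": 0,"az": 0},{"fingers": 1,"tx": 0,"ty": 0.03,"tz": 0,"ax": 0,"ay": 0,"az": 0},{"fingers": 1,"tx": 0,"ty": 0.03,"tz": 0,"ax": 0,"ay": 0,"az": 0}])

```text
time_s: 5.22
tcp_pos: [0.5763, 0.0036, 0.0485]
tcp_rot: [[-0.173, -0.0, 0.985], [-0.985, 0.0, -0.173], [0.0, -1.0, -0.0]]
contact_force: [-0.1, 0.2, -0.1]
width: -0.0003
```

At z = 48.5 mm, below the ledge's top, there is no contact force, so the fingertip is in the groove. I'll press gently.

apply_moves(motion=[{"fingers": 1,"tx": 0,"ty": 0.005,"tz": 0,"ax": 0,"ay": 0,"az": 0},{"fingers": 1,"tx": 0,"ty": 0.01,"tz": 0,"ax": 0,"ay": 0,"az": 0},{"fingers": 1,"tx": 0,"ty": 0.015,"tz": 0,"ax": 0,"ay": 0,"az": 0},{"fingers": 1,"tx": 0,"ty": 0.02,"tz": 0,"ax": 0,"ay": 0,"az": 0},{"fingers": 1,"tx": 0,"ty": 0.025,"tz": 0,"ax": 0,"ay": 0,"az": 0},{"fingers": 1,"tx": 0,"ty": 0.03,"tz": 0,"ax": 0,"ay": 0,"az": 0},{"fingers": 1,"tx": 0,"ty": 0.034,"tz": 0,"ax": 0,"ay": 0,"az": 0},{"fingers": 1,"tx": 0,"ty": 0.034,"tz": 0,"ax": 0,"ay": 0,"az": 0}])

```text
time_s: 5.88
tcp_pos: [0.5765, 0.0036, 0.0402]
tcp_rot: [[-0.173, 0.0, 0.985], [-0.985, 0.0, -0.173], [-0.0, -1.0, 0.0]]
contact_force: [0.0, -0.0, -0.8]
width: -0.0002
```

apply_moves(motion=[{"fingers": 1,"tx": 0,"ty": 0.004,"tz": 0,"ax": 0,"ay": 0,"az": 0},{"fingers": 1,"tx": 0,"ty": 0.008,"tz": 0,"ax": 0,"ay": 0,"az": 0}])

```text
time_s: 6.05
tcp_pos: [0.5765, 0.0036, 0.0384]
tcp_rot: [[-0.173, 0.0, 0.985], [-0.985, -0.0, -0.173], [-0.0, -1.0, 0.0]]
contact_force: [-0.8, -0.2, 5.1]
width: 0.0001
```

Run:
```python
from h import *
i=ctrl.read_camera("scene")["image"][190:350,220:420]
cv2.imwrite("pics/a2.png",cv2.convertScaleAbs(cv2.resize(i,None,fx=3.5,fy=3.5,interpolation=cv2.INTER_CUBIC),alpha=1.)[:,:,::-1])
s=ctrl.read_state();print(s["tcp_pos"],s["contact_force"])
```

```text
[0.57647511 0.00362115 0.03822008] [0.2198681  0.62026472 4.04554438]
```

View pics/a2.png

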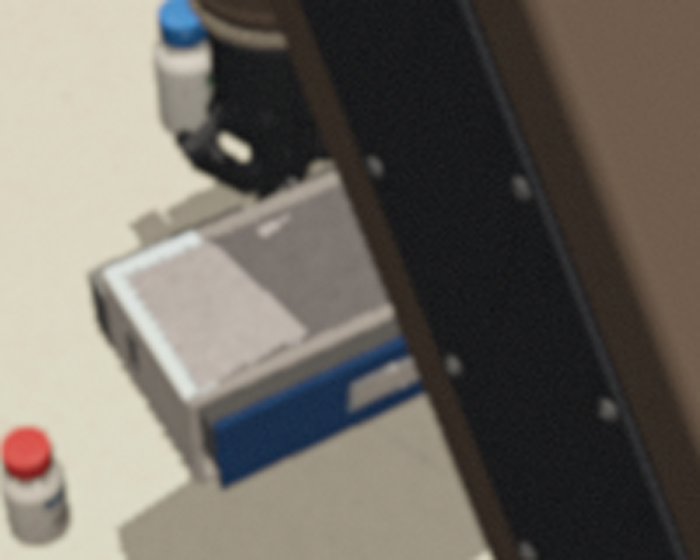

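The 5 N contact is the key moving. The blue drawer front at (300,400) already stands out a little. I'll keep pressing in small steps to the end stop.

apply_moves(motion=[{"fingers": 1,"tx": 0,"ty": 0.004,"tz": 0,"ax": 0,"ay": 0,"az": 0},{"fingers": 1,"tx": 0,"ty": 0.008,"tz": 0,"ax": 0,"ay": 0,"az": 0},{"fingers": 1,"tx": 0,"ty": 0.008,"tz": 0,"ax": 0,"ay": 0,"az": 0}])

```text
time_s: 6.35
tcp_pos: [0.5765, 0.0036, 0.0362]
tcp_rot: [[-0.173, 0.0, 0.985], [-0.985, -0.0, -0.173], [-0.0, -1.0, 0.0]]
contact_force: [0.4, -0.3, 1.3]
width: 0.0
```

apply_moves(motion=[{"fingers": 1,"tx": 0,"ty": 0.004,"tz": 0,"ax": 0,"ay": 0,"az": 0},{"fingers": 1,"tx": 0,"ty": 0.004,"tz": 0,"ax": 0,"ay": 0,"az": 0}])

```text
time_s: 6.52
tcp_pos: [0.5765, 0.0036, 0.0359]
tcp_rot: [[-0.173, 0.0, 0.985], [-0.985, -0.0, -0.173], [-0.0, -1.0, 0.0]]
contact_force: [-3.3, 0.1, 14.5]
width: 0.0001
```

apply_moves(motion=[{"fingers": 1,"tx": 0,"ty": 0.001,"tz": 0,"ax": 0,"ay": 0,"az": 0},{"fingers": 1,"tx": 0,"ty": 0.001,"tz": 0,"ax": 0,"ay": 0,"az": 0}])

```text
time_s: 6.68
tcp_pos: [0.5766, 0.0036, 0.0359]
tcp_rot: [[-0.173, 0.0, 0.985], [-0.985, -0.0, -0.173], [-0.0, -1.0, 0.0]]
contact_force: [-3.5, -1.0, 19.1]
width: 0.0003
```

The TCP holds at 35.9 mm while the force climbs to 19 N, so the key is on its end stop. I'll lift straight up and then away.

apply_moves(motion=[{"fingers": 1,"tx": 0,"ty": -0.02,"tz": 0,"ax": 0,"ay": 0,"az": 0},{"fingers": 1,"tx": 0,"ty": -0.05,"tz": 0,"ax": 0,"ay": 0,"az": 0},{"fingers": 1,"tx": 0,"ty": -0.1,"tz": 0,"ax": 0,"ay": 0,"az": 0},{"fingers": 1,"tx": 0,"ty": -0.18,"tz": 0,"ax": 0,"ay": 0,"az": 0},{"fingers": 1,"tx": 0,"ty": -0.28,"tz": 0,"ax": 0,"ay": 0,"az": 0},{"fingers": 1,"tx": 0,"ty": -0.38,"tz": 0,"ax": 0,"ay": 0,"az": 0},{"fingers": 1,"tx": 0,"ty": -0.48,"tz": 0,"ax": 0,"ay": 0,"az": 0},{"fingers": 1,"tx": 0,"ty": -0.58,"tz": 0,"ax": 0,"ay": 0,"az": 0},{"fingers": 1,"tx": 0,"ty": -0.68,"tz": 0,"ax": 0,"ay": 0,"az": 0},{"fingers": 1,"tx": 0,"ty": -0.74,"tz": 0,"ax": 0,"ay": 0,"az": 0}])

```text
time_s: 7.52
tcp_pos: [0.5771, 0.0036, 0.2231]
tcp_rot: [[-0.173, 0.003, 0.985], [-0.985, -0.0, -0.173], [-0.0, -1.0, 0.003]]
contact_force: [1.0, 0.6, 0.6]
width: -0.0002
```

apply_moves(motion=[{"fingers": 1,"tx": 0.05,"ty": 0,"tz": 0,"ax": 0,"ay": 0,"az": 0},{"fingers": 1,"tx": 0.15,"ty": 0,"tz": 0,"ax": 0,"ay": 0,"az": 0},{"fingers": 1,"tx": 0.25,"ty": 0,"tz": 0,"ax": 0,"ay": 0,"az": 0},{"fingers": 1,"tx": 0.36,"ty": 0,"tz": 0,"ax": 0,"ay": 0,"az": 0},{"fingers": 1,"tx": 0.47,"ty": 0,"tz": 0,"ax": 0,"ay": 0,"az": 0},{"fingers": 1,"tx": 0.58,"ty": 0,"tz": 0,"ax": 0,"ay": 0,"az": 0},{"fingers": 1,"tx": 0.69,"ty": 0,"tz": 0,"ax": 0,"ay": 0,"az": 0},{"fingers": 1,"tx": 0.8,"ty": 0,"tz": 0,"ax": 0,"ay": 0,"az": 0},{"fingers": 1,"tx": 0.9,"ty": 0,"tz": 0,"ax": 0,"ay": 0,"az": 0},{"fingers": 1,"tx": 0.96,"ty": 0,"tz": 0,"ax": 0,"ay": 0,"az": 0}])

```text
time_s: 8.35
tcp_pos: [0.5339, -0.2353, 0.2196]
tcp_rot: [[-0.174, -0.001, 0.985], [-0.985, -0.0, -0.174], [0.0, -1.0, -0.001]]
contact_force: [0.2, 0.7, -0.5]
width: 0.0003
```

apply_moves(motion=[{"fingers": 1,"tx": 0.05,"ty": 0,"tz": -0.02,"ax": 0,"ay": 0,"az": 0},{"fingers": 1,"tx": 0.15,"ty": 0,"tz": -0.05,"ax": 0,"ay": 0,"az": 0},{"fingers": 1,"tx": 0.25,"ty": 0,"tz": -0.08,"ax": 0,"ay": 0,"az": 0},{"fingers": 1,"tx": 0.35,"ty": 0,"tz": -0.11,"ax": 0,"ay": 0,"az": 0},{"fingers": 1,"tx": 0.45,"ty": 0,"tz": -0.14,"ax": 0,"ay": 0,"az": 0},{"fingers": 1,"tx": 0.55,"ty": 0,"tz": -0.17,"ax": 0,"ay": 0,"az": 0},{"fingers": 1,"tx": 0.65,"ty": 0,"tz": -0.2,"ax": 0,"ay": 0,"az": 0},{"fingers": 1,"tx": 0.72,"ty": 0,"tz": -0.2,"ax": 0,"ay": 0,"az": 0},{"fingers": 1,"tx": 0.76,"ty": 0,"tz": -0.2,"ax": 0,"ay": 0,"az": 0},{"fingers": 1,"tx": 0.76,"ty": 0,"tz": -0.2,"ax": 0,"ay": 0,"az": 0}])

```text
time_s: 9.18
tcp_pos: [0.4528, -0.4126, 0.2199]
tcp_rot: [[-0.174, 0.0, 0.985], [-0.985, -0.0, -0.174], [0.0, -1.0, 0.0]]
contact_force: [-0.5, 0.8, -1.3]
width: 0.0003
```

Run:
```python
from h import *
a=[]
for n in("scene","top"):
    i=ctrl.read_camera(n)["image"];cv2.imwrite(f"pics/{n}_end.png",i[:,:,::-1])
    j=i[170:360,200:430] if n=="scene" else i[150:330,140:410]
    a.append(cv2.convertScaleAbs(cv2.resize(j,(400,330),interpolation=cv2.INTER_CUBIC),alpha=1. if n=="scene" else 1.6))
cv2.imwrite("pics/e.png",np.hstack(a)[:,:,::-1])
s=ctrl.read_state();print(s["tcp_pos"],s["contact_force"],s["time_s"])
```

```text
[ 0.45313403 -0.41057055  0.21978875] [-0.15725401  0.26933893 -0.2051561 ] 9.2833
```

View pics/e.png

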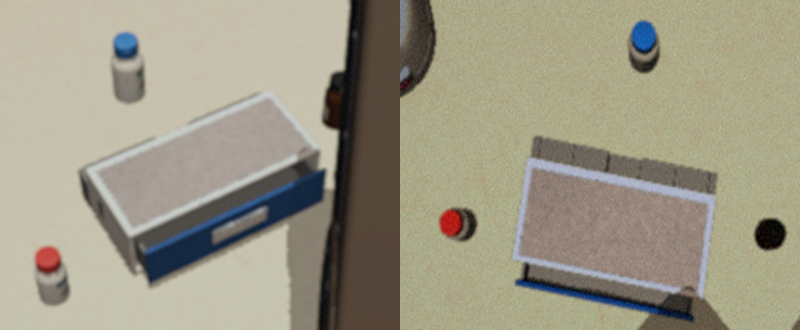

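The drawer is clearly out, with its blue front along (517,283)-(690,316) in the mosaic, and all three bottles are standing. I'll measure how far it came out and whether the bottles moved.

Run:
```python
from h import *
c=ctrl.read_camera("top")
e=c["image"];o=cv2.imread("pics/top0.png")[:,:,::-1]
d=cv2.absdiff(e,o).max(2)
for n,(u,v) in dict(blue=(304,172),red=(177,271),vial=(390,277)).items(): print(n,"mean diff",d[v-14:v+14,u-14:u+14].mean().round(1))
print("bg",d[330:350,120:160].mean())
im=e.astype(int);m=((im[...,2]-im[...,0]>40)&(im[...,2]>60)).astype(np.uint8);m[:285]=0;m[350:]=0;m[:,:200]=0;m[:,370:]=0
ys,xs=np.nonzero(m)
P=np.array([cast(c,p,.075)[:2] for p in zip(xs,ys)]);y=np.radians(-10.)
q=(P-[.5045,.0152])@np.array([np.cos(y),np.sin(y)])
print(len(xs),"front x pct",np.percentile(q,[2,10,50,90]).round(4), "expected front face -0.079")
```

```text
blue mean diff 6.3
red mean diff 6.6
vial mean diff 6.7
bg 6.765
202 front x pct [-0.078  -0.0775 -0.0759 -0.0743] expected front face -0.079
```

```bash
python3 -c "
from workcell import ctrl
print(ctrl.job_done())"
```

```text
the job is handed in; nothing more can be done
None
```

The drawer is open and stayed out after I lifted the hand away. I handed the job in at about 9.3 s of robot time.

- **Finding the groove:** I found it in the camera images; it is the middle piece of the ledge (y = 0). I did not feel along the whole ledge. I lowered the shut fingertip there and met no force at z = 48.5 mm, below the 52 mm ledge top, which confirmed the groove.
- **Pressing the key:** It moved at about 4–5 N. It stopped at z = 35.9 mm, where 36 mm was expected, while the force rose to about 19 N, so it is on its end stop.
- **Drawer:** The front's outer face measured at about x = -78 mm in the cabinet's frame. That is roughly 23 mm out, against 24 mm expected and within the calibration error.
- **Bottles:** All three look unchanged from the first picture, with differences at noise level. The last force reading was near zero.
- **Disagreement:** There was no clear force until z was about 40 mm or lower, although the key's top is given as 42 mm. The force reading is noisy when the hand is still, and the end-stop height and the drawer position both agree with the key being fully down.

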